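Push a dead clock insert through the sprung flap of the scrap box

TASK

The dead clock insert has been left on the loading ledge of the electronic-scrap box. With one finger push the box's self-closing flap inwards before the insert gets to it, and while you keep it open slide the insert along the ledge with the other finger until it drops through the mouth into the box; then take your hand away so that the flap falls shut. Only push the insert: do not pick it up, pinch it or press hard on it, and leave the other things on the bench where they are.

Things in the scene. Friction and masses are not known exactly. Their poses are not given: they have to be found in the camera images.
- scrap_box: Grey sheet-steel drop box fixed to the bench, 240 long x 150 wide x 153 high (mm), its place and turn vary. Origin on the bench under the middle of the mouth's sill; x = the level direction in which things are pushed in, y across, z up. x = -112 to 0: flat steel loading ledge at z = 95, front end open; x = 0 to 80: mouth with sloping flap; x = 80 to 130: closed hood, top at z = 153.
- sill (a point): Middle of the mouth's sill, where the loading ledge ends, at ledge height; box axes. The ledge is clear within y = +-72 (10 mm high rims beyond). The mouth is 120 wide (y = +-60) between cheeks (y = 61 to 75 each side) standing 3 mm proud of the sloping flap. With the flap open, a thing whose middle passes the sill drops in.
- box_floor (a point): Middle of the box's inside floor, 87 mm below the ledge; box axes. The inside reaches x = -116 to 116 and y = +-72 mm from this point, under the ledge as well; both long sides have clear windows.
- flap_hinge (a point): Middle of the flap's level hinge line (along box y), 80 mm beyond the sill and 52 mm above the ledge; box axes. The hood begins here and rises 6 mm higher.
- flap_edge (a point): Middle of the flap's free lower edge; at the sill when shut. A spring shuts the flap whenever it is let go, within a second: about 0.03 N m at shut, 0.11 N m open, that is 1 to 3 N at a finger.
- flap (a joint): Angle of the aluminium flap, 95 mm hinge to free edge, 120 wide. 0 = shut, sloping 33 deg up from the sill to the hinge; opens inwards, free edge swinging down and away, to 1.0 rad = hanging straight down. An upright finger with its tip just above the ledge, moved along box x, opens it: 0.3 rad with its leading face 40 mm past the sill, 0.65 rad at 62 mm. Keep that face under 72 mm.
- insert: Dead clock insert: round black body 33 mm in diameter and 10 high under a steel bezel 36 mm in diameter with white dial; 14 mm high in all, about 30 g. Origin at the centre of its underside, z up through the dial. Starts face up on the loading ledge, its centre 42 to 74 mm before the sill and within 22 mm of the ledge's middle line.
- die: Bystander: white nylon pressing die, stepped disc 42 mm in diameter, 28 high, standing loose on the bench. Origin at the centre of its underside.
- tin: Bystander: round aluminium parts tin with a glass-topped lid, 55 mm in diameter, 24 high, loose on the bench. Origin at the centre of its underside.
- driver_stand: Bystander: round screwdriver stand with eight small upright screwdrivers, 88 mm in diameter, 108 high, loose on the bench. Origin at the centre of its underside.
- case_press: Bystander: case-closing hand press of dark steel, fixed at the side of the bench, 220 x 100 mm base, about 200 high. Origin at the centre of its underside.
There are look-alikes about, which are no part of the job. What is shaped like the insert but blue is not meant.

How it is judged:
By the outcome, as a careful person would: the job done as asked, in the order asked, and still so for the second after the job is handed in, with the robot touching nothing.
It also fails if it takes over 32 s, if anything falls off the work surface, if the arm or the gripper's body presses on something with over 40 N, if the wrist force passes 120 N, or if a joint passes its speed limit or range.

ROBOT

A 6-joint arm with a two-finger parallel gripper is mounted at the origin on the work surface. World frame = base frame: x ahead of the robot, y to its left, z up, the work surface at z = 0. Lengths are in mm, angles in rad, forces in N, time in s.
With the tool pointing down it reaches from about 350 to 775 mm from the base axis. Payload 7.3 kg.
Tool frame: the origin (TCP) lies between the finger pads; the fingertips stand 22 mm ahead of it and the grasp point (between the pads) lies 3 mm ahead of it; z points along the fingers, x is the direction in which the jaws open and shut, and the axes are right-handed (so a half turn about z gives the same grasp; the last joint's range is limited). The gripper opens to 92 mm and grips with 3 to 60 N. Pads are 19 mm wide; open, the fingers measure 130 mm over their backs; the gripper's body (75 mm by 190 mm) begins 47 mm behind the grasp point.
Start: joints at [1.175, 0.342, 1.524, -0, 1.275, -0.146], TCP at [129.769, 508.727, 248.741] pointing down, gripper open.
Joint ranges: [-2.53, 2.53], [-0.77, 2.02], [0.04, 2.7], [-1, 4.14], [0.28, 2.66], [-3.11, 3.11]. Speed limits (rad/s): [2.57, 2.57, 3.14, 3.14, 3.14, 3.14].

INTERFACE

Orientations are given as [roll, pitch, yaw] about the fixed x, y, z axes, in that order (R = Rz(yaw) Ry(pitch) Rx(roll)).
In Python, from plant import * gives the robot as it stands. The module is installed in compiled form; this text tells all that it offers.
- The arm moves only by the shell command python3 -m handwheel 'ROWS' [OPENING]. ROWS is a JSON object of lists of equal length, an entry for each row: "translation": the shift along the world's x, y, z in units of 15 cm (1.0 is 15 cm), a list of three; "twist": the turn about the world's z in units of 90 degrees (1.0 is 90 degrees). In form: {"translation": [[tx, ty, tz], ...], "twist": [twist, ...]}. A call has exactly 8 rows; each row shifts and turns the pose as measured when the row begins; what a row does not reach is not made up. A row lasts 1/8 s, in which the tool goes at most 62.5 mm and 10.7 degrees, less where a joint would pass 70% of its speed; a pose out of reach is approached as far as the arm can. A call with a number of a shift or a turn outside -1 to 1 is refused whole. A call with a gripper value outside its range is refused whole. OPENING is the closure in counts, from 0 (fully open) to 255 (shut), set as the call begins (- or left out, the last holds). The fingers move at their own pace and stop on an object; the grip force is fixed at half the most. Time passes only in rows, so rows that do not move let the fingers close, or fill a call up. It gives the time, the measured TCP pose, the force and the opening at its end, in the units of the state.
- get_obs(): the state, without advancing time (a new reading comes with each control period).
- capture(name): name is "scene" or "side" or "wrist"; returns a dict with "img" (384x512x3 uint8, red, green, blue), "vertical_fov" (degrees; the focal length in pixels is half the picture's height over the tangent of half this angle, whatever the lens; pixels are square), "cx", "cy" (the principal point, pixels), "world_from_camera" (4x4, takes a point from camera to world coordinates). Camera axes: x right, y up, looking along -z (the intrinsics and any distortion apply to the point x, -y, -z); pixel columns grow to the right and rows downward; lengths in mm; the calibration is good to about 2 mm. A picture is of the moment at which its call begins. There is no depth.
- close_job(): hands the job in, once; it reports no verdict.
Trained networks look in the newest picture that a camera, given by its name, has taken for a name from the list of things; names that differ only in an ending like _2 or _b are one class to them, and where a whole thing is asked for, a point or a joint stands for the part that bears it (a point fixed in the world has none). Each returns a list of dicts, best first, with "score" (0 to 1); they miss things now and then, are a little off and sometimes report something else, mostly with a low value. They report only what shows in the picture. A call takes as long as a camera call. They do not tell look-alikes from the thing itself.
- search_frame(camera, label): "position" ([x, y, z] in mm, in the coordinates of the camera as it stood for that picture, good to about 4 mm: the middle of the surface that is visible of it).
- spot_point(camera, label): "position" ([x, y, z] in mm, in the coordinates of the camera as it stood for that picture, good to about 4 mm: a listed point, or the origin of a listed thing).
The state is a dict: "time": time; "joint_positions": joint angles; "dq": joint speeds; "tau": joint torques, N m; "tool_pos": TCP position; "tcp_rot": TCP orientation; "contact_force": force on the tool from outside, world axes, zero at the start; "moment": the same for the moment, N m; "grip_width": finger opening in mm.
Only numpy, scipy, OpenCV 4.12 (cv2) and the standard library are available. Lean on these libraries where they do the work, as an engineer would, in place of code of your own. Each camera call takes 0.05 s, during which the arm holds its last target.

## Working session

There is one attempt and no reset: what is moved stays moved. The work goes in short steps, Python scripts to look and compute and a shell command to move; the robot and the scene stay as the last step left them, time stands still between calls to the robot, and variables do not carry over. Pictures are saved under pics/ and viewed, and the job is handed in when it is done.

```bash
mkdir -p pics; python3 - <<'E'
from plant import *
import cv2,numpy as np
o=get_obs();print({k:np.round(o[k],3).tolist() for k in o})
for n in ["scene","side","wrist"]:
    c=capture(n);cv2.imwrite(f"pics/{n}0.png",c["img"][:,:,::-1]);T=np.array(c["world_from_camera"])
    print(n,c["vertical_fov"],c["cx"],c["cy"],T[:3,3].round(), [k for k in c])
    for l in ["sill","flap_hinge","flap_edge","box_floor","insert","die","tin","driver_stand","case_press","scrap_box"]:
        for d in spot_point(n,l)[:3]:
            p=T@np.append(d["position"],1);print(" ",l,round(d["score"],2),p[:3].round(1))
E
```

```text
{'time': 0.0, 'joint_positions': [1.175, 0.343, 1.525, -0.0, 1.275, -0.146], 'dq': [0.002, 0.0, 0.0, -0.0, -0.0, 0.0], 'tau': [0.002, -43.125, -24.422, 0.072, 0.056, -0.0], 'tool_pos': [129.617, 508.354, 248.058], 'tcp_rot': [-3.141, 0.002, 1.321], 'contact_force': [-0.409, -0.019, -0.193], 'moment': [-0.022, -0.009, 0.01], 'grip_width': 91.603}
scene 45.54667011635874 260.15001700361125 193.6132529127229 [1389.   68.  950.] ['img', 'vertical_fov', 'cx', 'cy', 'world_from_camera']
  sill 0.9 [552.8   7.3  96.5]
  flap_hinge 0.98 [616.1  57.7 146.1]
  flap_edge 0.95 [552.4   1.1  97.6]
  insert 0.63 [ 548.1 -194.9   -3.3]
  insert 0.49 [ 481.8 -173.9   -1.1]
  insert 0.41 [499.  -14.4  96.8]
  die 0.52 [540.4 332.9   3.5]
  tin 0.78 [ 6.848e+02 -2.909e+02  2.000e-01]
  driver_stand 0.86 [ 498.2 -325.     2. ]
  case_press 0.87 [ 463.8 -522.     2.1]
  scrap_box 0.59 [ 5.603e+02  9.000e+00 -1.000e-01]
side 48.375687334562414 253.8475289105693 192.41642048508126 [540. 909. 814.] ['img', 'vertical_fov', 'cx', 'cy', 'world_from_camera']
  sill 0.63 [557.    4.3  94.7]
  sill 0.35 [566.6   9.2   3.4]
  flap_hinge 0.55 [622.7  55.5 149.5]
  flap_edge 0.87 [555.3   4.2  90.9]
  box_floor 0.85 [563.2  10.1   3.7]
  insert 0.42 [502.4 -18.2  92.9]
  die 0.93 [537.1 332.4  -5.5]
  tin 0.52 [ 681.2 -295.    -3.4]
  driver_stand 0.98 [ 5.019e+02 -3.268e+02  2.000e-01]
  driver_stand 0.36 [556.3   5.6  90.6]
  case_press 0.61 [ 459.8 -521.4   -1. ]
  case_press 0.36 [554.5   1.2  91.3]
  scrap_box 0.74 [ 5.561e+02  1.600e+00 -3.000e-01]
wrist 70.88485537657114 254.60840980007276 192.3639997134253 [ 61. 526. 385.] ['img', 'vertical_fov', 'cx', 'cy', 'world_from_camera']
```

View pics/scene0.png

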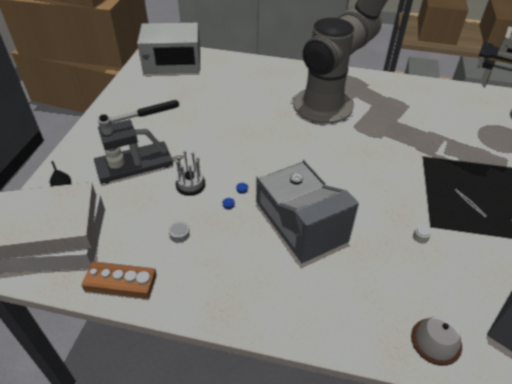

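View pics/side0.png

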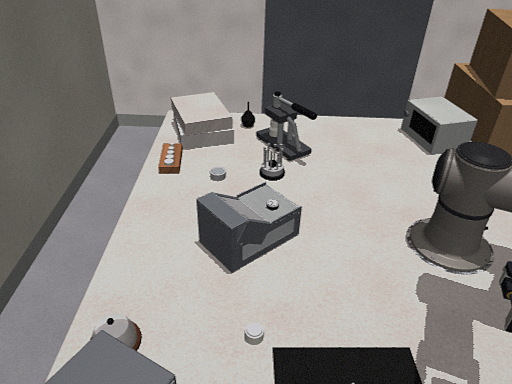

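The insert is the white-dialled disc on the ledge, at scene (297,178) and side (272,204). The look-alikes are the two blue ones on the bench at scene (242,187) and (229,203). I'll confirm this in a crop while measuring, and bring the arm closer first, staying high.

```bash
python3 -m handwheel '{"translation":[[0.24,-0.34,0.04],[0.24,-0.34,0.04],[0.24,-0.34,0],[0.24,-0.34,0],[0.24,-0.34,0],[0.24,-0.34,0],[0.24,-0.34,0],[0.24,-0.34,0]],"twist":[-0.1,-0.1,-0.1,-0.1,0,0,0,0]}' 102
python3 - <<'E'
import cv2
a=cv2.imread("pics/scene0.png")[150:270,215:365];b=cv2.imread("pics/side0.png")[170:275,190:310]
cv2.imwrite("pics/crop_s.png",cv2.resize(a,None,fx=5,fy=5,interpolation=2));cv2.imwrite("pics/crop_d.png",cv2.resize(b,None,fx=5,fy=5,interpolation=2))
E
```

```text
time: 2.65
tool_pos: [417.1, 99.1, 262.1]
tcp_rot: [3.14, -0.007, 0.68]
contact_force: [1.9, 1.6, 0.2]
grip_width: 55.0
```

View pics/crop_s.png

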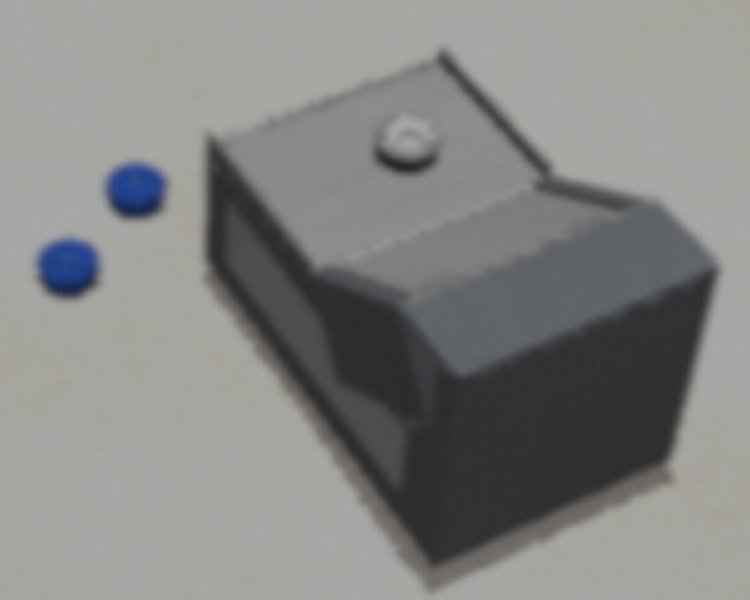

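View pics/crop_d.png

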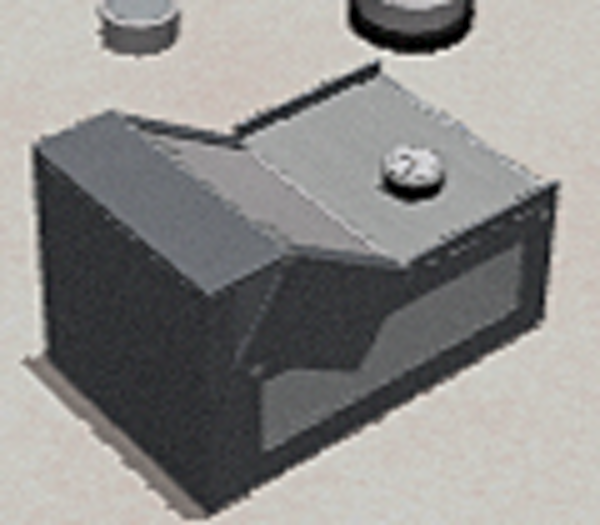

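The crops confirm it: a white dial with a steel bezel, on the ledge. The other two are blue and on the bench. I'll move above it for a wrist view.

```bash
python3 -m handwheel '{"translation":[[0.18,-0.25,0],[0.18,-0.25,0],[0.16,-0.22,0],[0,0,0],[0,0,0],[0,0,0],[0,0,0],[0,0,0]],"twist":[0,0,0,0,0,0,0,0]}' 102
cat > m.py <<'E'
from plant import *
import cv2,numpy as np
def go(tag):
    for n in ["wrist","scene","side"]:
        c=capture(n);cv2.imwrite(f"pics/{n}{tag}.png",c["img"][:,:,::-1]);T=np.array(c["world_from_camera"])
        np.savez(f"pics/{n}{tag}.npz",T=T,f=192/np.tan(np.radians(c["vertical_fov"]/2)),cx=c["cx"],cy=c["cy"])
        print(n,T[:3,3].round())
        for l in ["sill","flap_hinge","flap_edge","insert"]:
            for d in spot_point(n,l)[:2]:
                p=T@np.append(d["position"],1);print(" ",l,round(d["score"],2),p[:3].round(1))
    print(get_obs()["time"],get_obs()["tool_pos"],get_obs()["tcp_rot"])
E
python3 -c "import m;m.go(1)"
```

```text
time: 3.65
tool_pos: [497.6, -14.3, 262.3]
tcp_rot: [3.139, -0.008, 0.676]
contact_force: [-0.3, -0.6, -0.5]
grip_width: 55.3
wrist [452.  40. 398.]
  sill 0.77 [558.1   5.2  96.1]
  flap_hinge 0.95 [618.   59.5 145.4]
  flap_edge 0.74 [554.5  10.4  97. ]
  insert 0.65 [ 553.2 -197.7    2.2]
scene [1389.   68.  950.]
  sill 0.94 [555.7   6.   96.5]
  flap_hinge 0.63 [619.   57.9 147.3]
  flap_edge 0.61 [554.1   4.1  97.6]
  insert 0.62 [ 5.488e+02 -1.961e+02 -5.000e-01]
  insert 0.51 [504.3 -17.3  95.4]
side [540. 909. 814.]
  sill 0.6 [560.1  11.1  95.4]
  flap_hinge 0.61 [619.2  55.7 148.9]
  flap_hinge 0.38 [503.  -18.8  92.6]
  flap_edge 0.82 [556.2   6.5  92.5]
  insert 0.56 [503.5 -16.6  97.8]
  insert 0.51 [555.2   4.5  -3.3]
4.4 [497.85290872 -15.00978255 262.12774725] [ 3.13964023 -0.0082379   0.67512847]
```

View pics/wrist1.png

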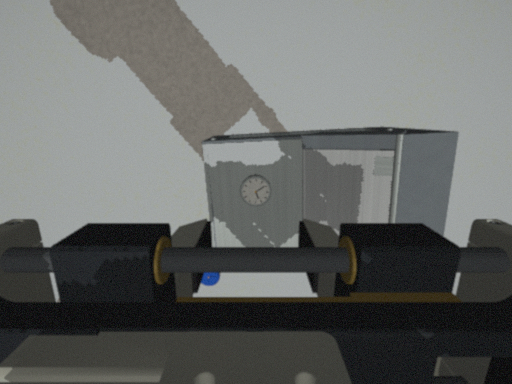

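The wrist view shows the dial at about (255,190), the sill at about col 302, the hood at cols 395–455 and a blue look-alike at (209,279). I'll back-project the ledge features.

```bash
python3 - <<'E'
import cv2
a=cv2.imread("pics/wrist1.png")[115:265,195:395]
a=cv2.resize(a,None,fx=4,fy=4,interpolation=2);cv2.imwrite("pics/wc1.png",a)
E
```

```text
(no output)
```

View pics/wc1.png

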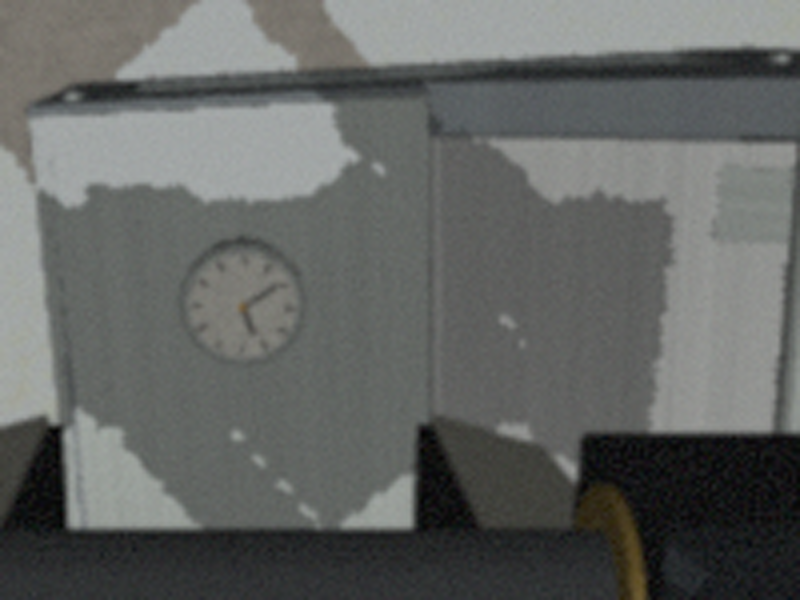

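```bash
python3 - <<'E'
import numpy as np
d=np.load("pics/wrist1.npz");T,f,cx,cy=d["T"],d["f"],d["cx"],d["cy"]
print(T.round(3).tolist())
def bp(u,v,z,d=d):
    T,f,cx,cy=d["T"],d["f"],d["cx"],d["cy"]
    r=T[:3,:3]@[(u-cx)/f,-(v-cy)/f,-1];t=(z-T[2,3])/r[2];return T[:3,3]+t*r
P={}
for n,u,v,z in [("ins",255.5,190.5,109),("sill+60",303,147.5,95),("sill",301.75,217.5,95),("fr+",203,145,95),("fr-",211.5,240,95),("rim+72f",203.75,143.75,95),("rim+72s",302,139,95)]:
    P[n]=bp(u,v,z);print(n,P[n].round(1))
for a,b in [("fr-","fr+"),("sill","sill+60"),("rim+72s","rim+72f")]:
    e=P[b]-P[a];print(a,b,np.degrees(np.arctan2(e[1],e[0]))-90,np.linalg.norm(e))
s=np.load("pics/scene1.npz");print("ins scene",bp(296.5,178,109,s))
s=np.load("pics/side1.npz");print("ins side",bp(272.6,203.8,109,s))
# scene/side crop points for sill ends
sc=np.load("pics/scene1.npz");sd=np.load("pics/side1.npz")
for n,dd,u,v in [("sc sill+60",sc,215+540/5,150+183/5),("sc sill-60",sc,215+330/5,150+268/5),("sd sill +60",sd,190+385/5,170+255/5),("sd sill -60",sd,190+245/5,170+147/5)]:
    print(n,bp(u,v,95,dd).round(1))
E
```

```text
[[0.78, -0.602, -0.173, 451.877], [0.626, 0.753, 0.203, 40.3], [0.008, -0.266, 0.964, 398.143], [0.0, 0.0, 0.0, 1.0]]
ins [503.1 -18.3 109. ]
sill+60 [515.9  50.7  95. ]
sill [569.9 -12.7  95. ]
fr+ [427.2 -16.8  95. ]
fr- [ 502.8 -103.7   95. ]
rim+72f [427.1 -15.2  95. ]
rim+72s [508.8  57.   95. ]
fr- fr+ 40.99941311799992 115.16450568869534
sill sill+60 40.45278772248187 83.25893605261456
rim+72s rim+72f -228.5644535565658 108.99132900817384
ins scene [510.69780471 -16.08171545 109.        ]
ins side [504.24987069  -9.14100808 109.        ]
sc sill+60 [511.7  56.5  95. ]
sc sill-60 [598.7 -40.2  95. ]
sd sill +60 [518.3  47.5  95. ]
sd sill -60 [597.3 -41.4  95. ]
```

Fitted values: box yaw is about 41°, the sill middle about (556.5, 6), and the ledge length comes out as 111 against the nominal 112. The insert is at about (504,-17), so box x ≈ -54 and y ≈ +18, inside the stated ranges. The plan is jaws along box x at 55 mm opening, straddling the insert. I'll go part-way down first and check.

```bash
python3 -m handwheel '{"translation":[[0.04,-0.013,0],[0,0,-0.3],[0,0,-0.3],[0,0,-0.14],[0,0,0],[0,0,0],[0,0,0],[0,0,0]],"twist":[0.026,0,0,0,0,0,0,0]}' 102
python3 -c "import m;m.go(2)"
python3 - <<'E'
import cv2
a=cv2.imread("pics/wrist2.png");cv2.imwrite("pics/w2.png",cv2.resize(a,None,fx=1.5,fy=1.5))
a=cv2.imread("pics/side2.png")[110:290,170:350];cv2.imwrite("pics/sd2.png",cv2.resize(a,None,fx=3.3,fy=3.3,interpolation=2))
E
```

```text
time: 5.4
tool_pos: [506.2, -17.5, 152.0]
tcp_rot: [3.133, -0.013, 0.717]
contact_force: [-0.3, -0.1, -0.1]
grip_width: 55.1
wrist [457.  35. 287.]
  sill 0.95 [556.6   7.2  96.8]
  sill 0.75 [501.4 -14.8  97.5]
  flap_edge 0.86 [554.8   6.2  97.4]
  insert 0.8 [503.4 -21.3  93.8]
scene [1389.   68.  950.]
  sill 0.74 [554.    7.2  96.2]
  flap_hinge 0.78 [614.8  58.  145.3]
  flap_edge 0.71 [501.6 -16.9  95.8]
  flap_edge 0.62 [554.2   4.9  94. ]
  insert 0.59 [502.6 -16.6  96.7]
  insert 0.56 [ 550.1 -198.8   -2.8]
side [540. 909. 814.]
  sill 0.79 [560.4   9.6  93.9]
  flap_hinge 0.92 [617.8  54.9 149.3]
  flap_edge 0.61 [555.4   3.4  87.6]
  insert 0.56 [500.1 -18.6  94.5]
6.15 [505.69174343 -17.39026009 151.01589543] [ 3.1346562  -0.01218566  0.7172361 ]
```

View pics/w2.png

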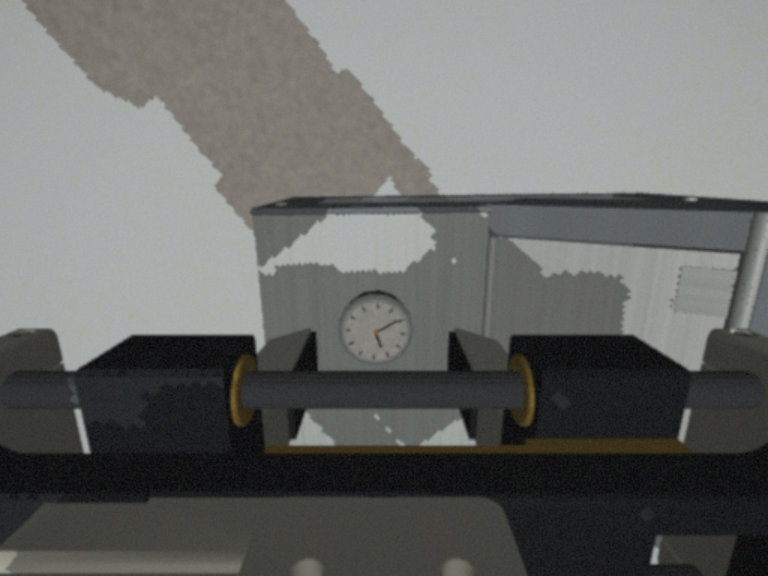

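View pics/sd2.png

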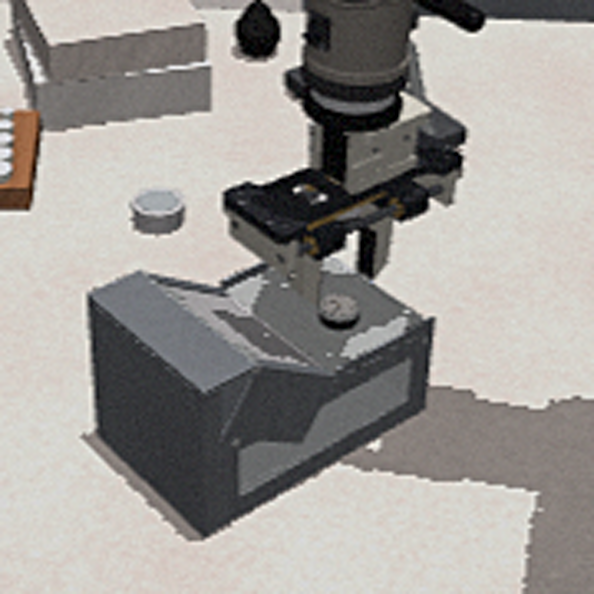

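```bash
python3 - <<'E'
import numpy as np
d=np.load("pics/wrist2.npz")
def bp(u,v,z,d=d):
    T,f,cx,cy=d["T"],d["f"],d["cx"],d["cy"]
    r=T[:3,:3]@[(u-cx)/f,-(v-cy)/f,-1];t=(z-T[2,3])/r[2];return T[:3,3]+t*r
a=np.radians(41);U=np.array([np.cos(a),np.sin(a),0]);V=np.array([-np.sin(a),np.cos(a),0])
S=np.array([556.5,6,95]);tcp=np.array([505.7,-17.4,0])
for n,u,v,z in [("ins",375,328,109),("sillA",489,240,95),("sillB",486,325,95),("front",253,215,95),("frontb",266,325,95),("rim",485,212,95)]:
    p=bp(u/1.5,v/1.5,z);print(n,p.round(1),"box",round((p-S)@U,1),round((p-S)@V,1))
print("tcp",(tcp-S)@U,(tcp-S)@V)
E
```

```text
ins [502.3 -17.8 109. ] box -56.5 17.6
sillA [517.7  47.9  95. ] box -1.8 57.0
sillB [547.5  16.2  95. ] box -0.1 13.6
front [425.7 -16.5  95. ] box -113.5 68.8
frontb [463.1 -56.7  95. ] box -111.6 13.9
rim [506.9  56.   95. ] box -4.7 70.3
tcp -53.6910279536947 15.667594495504911
```

```bash
python3 -m handwheel '{"translation":[[-0.019,0.002,0],[0,0,-0.1],[0,0,-0.07],[0,0,-0.02],[0,0,0],[0,0,0],[0,0,0],[0,0,0]],"twist":[0,0,0,0,0,0,0,0]}' 102
python3 - <<'E'
from plant import *
import cv2,numpy as np
for n in ["wrist","side"]:
    c=capture(n);i=c["img"][:,:,::-1]
    if n=="side": i=cv2.resize(i[150:280,190:330],None,fx=4,fy=4,interpolation=2)
    cv2.imwrite(f"pics/{n}3.png",i)
o=get_obs();print(o["time"],o["tool_pos"],o["tcp_rot"],o["contact_force"])
E
```

```text
time: 7.15
tool_pos: [503.0, -17.1, 122.7]
tcp_rot: [3.133, -0.013, 0.717]
contact_force: [0.3, -0.3, -0.1]
grip_width: 55.3
7.25 [503.01856201 -17.11870413 122.70122699] [ 3.13316601 -0.01336046  0.71733769] [-0.38057811  0.30222836 -0.38854887]
```

View pics/wrist3.png

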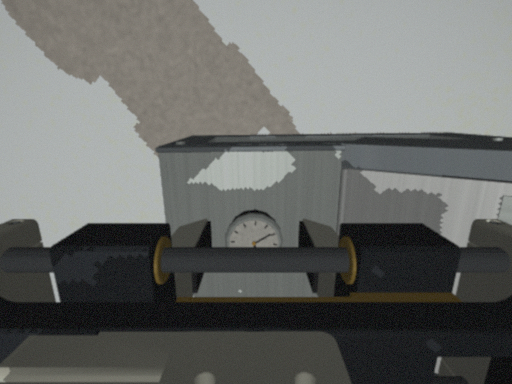

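View pics/side3.png

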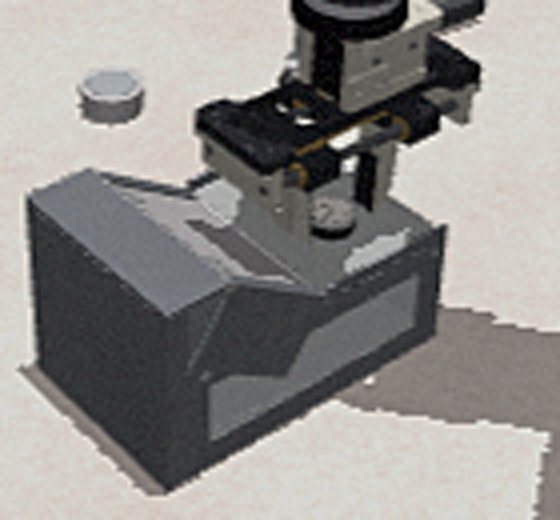

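The fingers straddle the insert with about 10 mm free on each side. I'll now advance along box x; the front finger opens the flap first.

```bash
python3 -m handwheel '{"translation":[[0,0,-0.008],[0.035,0.0305,0],[0.035,0.0305,0],[0.035,0.0305,0],[0.035,0.0305,0],[0.035,0.0305,0],[0.035,0.0305,0],[0,0,0]],"twist":[0,0,0,0,0,0,0,0]}' 102
cat > k.py <<'E'
from plant import *
import cv2,numpy as np,sys
def go(t):
    for n in ["wrist","side"]:
        c=capture(n);i=c["img"][:,:,::-1]
        if n=="side": i=cv2.resize(i[150:280,190:330],None,fx=4,fy=4,interpolation=2)
        cv2.imwrite(f"pics/{n}{t}.png",i)
    o=get_obs();p=o["tool_pos"];a=np.radians(41);d=p[:2]-np.array([556,5.5]);x=d@[np.cos(a),np.sin(a)];y=d@[-np.sin(a),np.cos(a)]
    print(o["time"],p.round(1),o["tcp_rot"].round(3),o["contact_force"].round(1),"box tcp",x.round(1),y.round(1),"lead",(x+o["grip_width"]/2+19).round(1),"insert c>=",(x-o["grip_width"]/2+18).round(1))
E
python3 -c "import k;k.go(4)"
```

```text
time: 8.25
tool_pos: [537.0, 12.6, 121.4]
tcp_rot: [3.133, -0.013, 0.718]
contact_force: [-0.7, 0.1, 0.5]
grip_width: 55.2
8.35 [536.6  12.3 121.4] [ 3.133 -0.013  0.718] [-0.4 -0.2  0.7] box tcp -10.2 17.8 lead 36.3 insert c>= -19.6
```

View pics/wrist4.png

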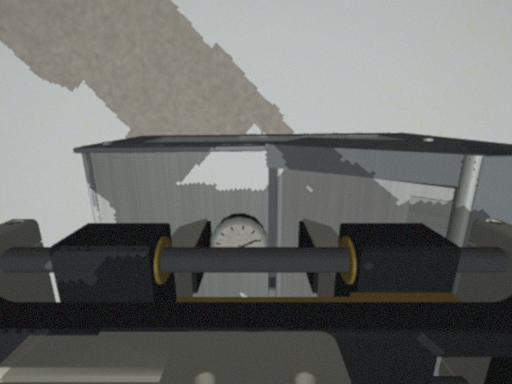

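View pics/side4.png

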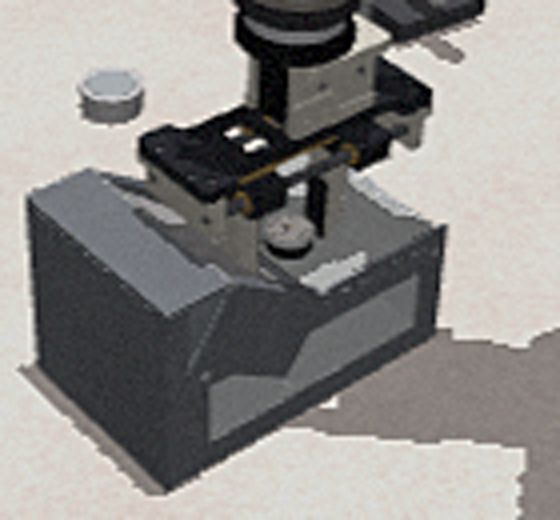

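The flap is already open (dark gap at wrist cols 268–280) and the insert's front edge is just reaching the sill. I'll continue to a lead of about 63 mm.

```bash
python3 -m handwheel '{"translation":[[0.034,0.0297,0],[0.034,0.0297,0],[0.034,0.0297,0],[0.03,0.026,0],[0,0,0],[0,0,0],[0,0,0],[0,0,0]],"twist":[0,0,0,0,0,0,0,0]}' 102
python3 -c "import k;k.go(5)"
```

```text
time: 9.35
tool_pos: [556.7, 30.1, 121.1]
tcp_rot: [3.134, -0.011, 0.717]
contact_force: [-1.5, -1.0, 0.3]
grip_width: 55.3
9.45 [556.7  30.1 121.1] [ 3.134 -0.011  0.717] [-1.9 -0.1  1.3] box tcp 16.7 18.1 lead 63.3 insert c>= 7.1
```

View pics/wrist5.png

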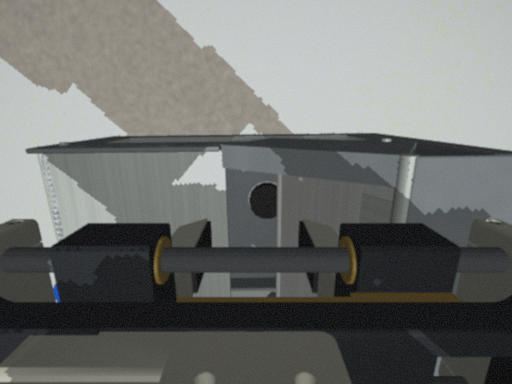

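View pics/side5.png

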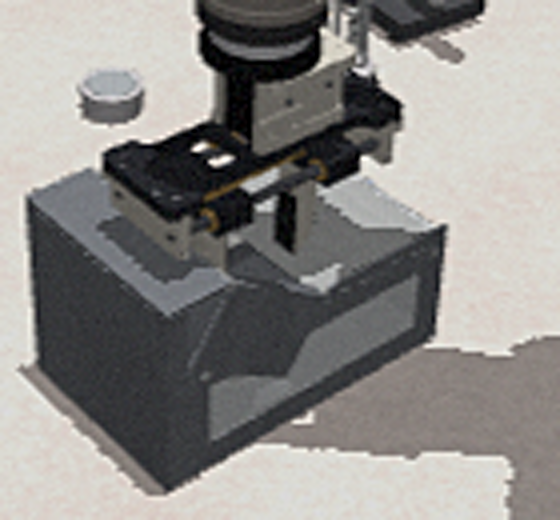

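The insert has dropped. It shows as a dark disc at wrist (265,200), about 36 px across, which at that size puts it on the box floor. Now I'll withdraw: back along the ledge, then up.

```bash
python3 -m handwheel '{"translation":[[-0.05,-0.0435,0.005],[-0.07,-0.061,0.005],[-0.07,-0.061,0.005],[-0.07,-0.061,0.005],[-0.07,-0.061,0.005],[-0.03,-0.026,0.1],[0,0,0.25],[0,0,0.3]],"twist":[0,0,0,0,0,0,0,0]}' 102
python3 -m handwheel '{"translation":[[0,0,0.3],[-0.1,0.1,0.2],[-0.2,0.25,0],[-0.2,0.25,0],[0,0.2,0],[0,0,0],[0,0,0],[0,0,0]],"twist":[0,0,0,0,0,0,0,0]}' -
python3 -c "
import k;k.go(6)
import cv2
c=k.capture('scene')['img'][:,:,::-1];cv2.imwrite('pics/scene6.png',c)
"
```

```text
time: 10.45
tool_pos: [496.7, -20.6, 224.6]
tcp_rot: [3.138, -0.009, 0.715]
contact_force: [1.7, -0.6, 0.8]
grip_width: 55.1
time: 11.45
tool_pos: [420.3, 100.0, 314.0]
tcp_rot: [3.125, -0.023, 0.713]
contact_force: [-0.3, 0.0, -0.2]
grip_width: 55.2
11.55 [420.4 100.  313.8] [ 3.125 -0.023  0.713] [-0.1 -0.6  0.3] box tcp -40.4 160.3 lead 6.1 insert c>= -49.9
```

View pics/side6.png

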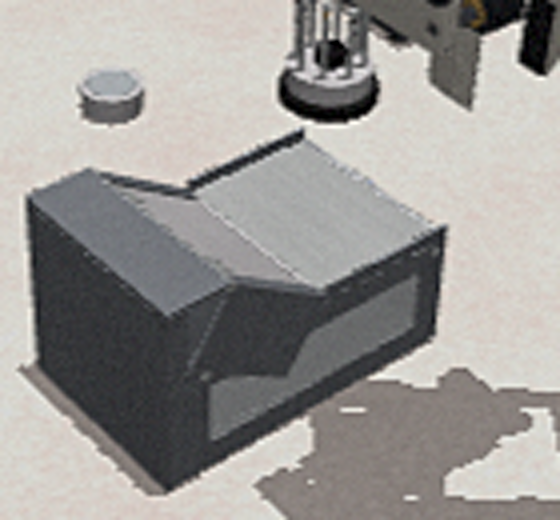

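View pics/scene6.png

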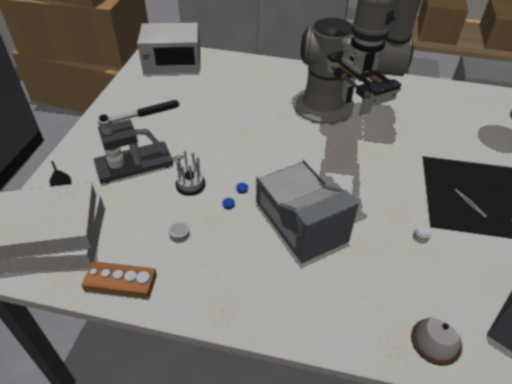

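View pics/wrist6.png

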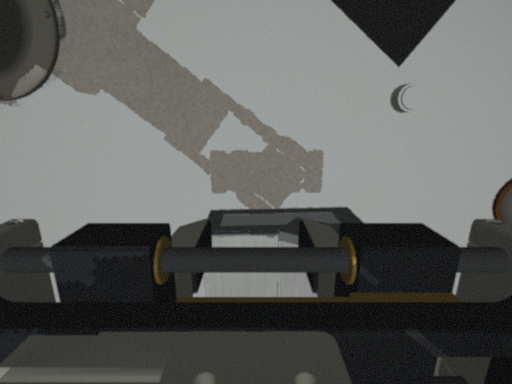

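The ledge is empty, the flap is shut flush, the bystanders are unmoved and the arm is clear. Handing in.

```bash
python3 -c "
from plant import *
print(close_job(),get_obs()['time'])"
```

```text
the job is handed in; nothing more can be done
the job is handed in; nothing more can be done
```

The insert is in the scrap box and the flap is shut. I handed the job in at about 11.6 s of the 32 s allowed.

- **What I did:** I set the jaws along the box's push direction at 55 mm opening, one finger on each side of the white-dialled insert. Moving along the ledge, the front finger pushed the flap open before the insert reached it. The rear finger then slid the insert over the sill, with the front finger's leading face at about 63 mm (limit 72). I drew back along the ledge, lifted away, and let the flap close.
- **Last checks:** While the flap was open, the wrist picture showed the insert lying on the box floor. The final side and scene pictures show an empty ledge and the flap flush with the sill. In the final scene picture the bystanders and the blue look-alikes look unmoved; I judged that by eye. Wrist force readings stayed around 2 N.
- **Disagreements:** The networks put the box's turn at 38–39°, while the edges in the pictures gave about 41°, which I used. Rough readings of the insert's place from the scene and side pictures were about 7–8 mm off the wrist view, so I went by the wrist view and the networks. After the flap closed, I could not make out the insert through the side window.

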